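# Set the side guide of the packet tray and pile the packets in it

### The arm

A 7-joint arm with a two-finger parallel gripper is mounted at the origin on a cart in front of the work surface, level with it; the furniture and walls round the work are solid. World frame = base frame: x ahead of the robot, y to its left, z up, the work surface at z = 0. Lengths are in m, angles in rad, forces in N, time in s.
With the tool pointing down it reaches from about 0.35 to 0.9 m from the base axis. Payload 8.1 kg.
Tool frame: the origin (TCP) lies at the very end of the fingers, on their centre line; the grasp point (between the pads) lies 19 mm behind it; z points along the fingers, y is the line along which they close (so a half turn about z gives the same grasp; the last joint's range is limited). The gripper opens to 92 mm and grips with 3 to 60 N. Pads are 19 mm wide; open, the fingers measure 130 mm over their backs; the gripper's body (75 mm by 190 mm) begins 47 mm behind the grasp point.
Start: joints at [-1.361, 0.434, 0.025, 1.573, -0.012, 1.134, -0.075], TCP at [0.192, 0.595, 0.227] pointing down, gripper open.
Joint ranges: [-2.62, 2.62], [-0.44, 2.09], [-1.27, 1.32], [0.08, 2.57], [-1.32, 4.46], [0.12, 2], [-2.74, 2.74]. Speed limits (rad/s): [2.22, 2.22, 3.01, 3.01, 3.14, 3.14, 3.14].

### API

Orientations are given as a rotation vector (axis times angle).
In Python, from cell import arm gives the robot as it stands.
- The arm moves only by the tool drive_tool, never from a script. Its argument "targets" is a list of rows, each a list of 7 numbers: the turn, a rotation vector about the world's x, y, z in units of 5 degrees (1.0 is 5 degrees), then the shift along the world's x, y, z in units of 40 mm (1.0 is 40 mm), then the opening, from 0 (shut) to 1 (fully open). In form: [[wx, wy, wz, dx, dy, dz, fingers], ...]. A call has 1 to 5 rows; each row is the pose to reach, as a shift and turn from the pose commanded when the call began; what a row does not reach only later rows make up. A row lasts 1/10 s, in which the tool goes at most 50 mm and 8.59 degrees, less where a joint would pass 70% of its speed; a pose out of reach is approached as far as the arm can. A call with a gripper value outside its range is refused whole. The fingers move at their own pace and stop on an object; "force" is the grip in N (left out, the last holds). Time passes only in rows, so rows that repeat a pose let the fingers close. It gives the time, the measured TCP pose, the force, the opening and the grip force at its end, in the units of the state.
- arm.observe(): the state, without advancing time (a new reading comes with each control period).
- arm.get_image(name): name is "scene" or "top" or "wrist"; returns a dict with "pixels" (400x640x3 uint8, red, green, blue), "intrinsics" (3x3 intrinsics, pixels), "rvec" (rotation vector, rad) and "tvec" (3), from world to camera coordinates, as OpenCV has them; the wrist camera has in their place "mount" (4x4, takes a point from camera to tool coordinates, whose origin is the TCP and whose axes are the flange's). Camera axes: x right, y down, z forward; pixel columns grow to the right and rows downward; lengths in m; the calibration is good to about 2 mm. A picture is of the moment at which its call begins: read the wrist's pose just before it. There is no depth.
- arm.sign_off(): hands the job in; it is judged then, once.
The state is a dict: "clock": time; "joints": joint angles; "dq": joint speeds; "joint_efforts": joint torques, N m; "position": TCP position; "ee_rot": TCP orientation; "force": force on the tool from outside, world axes, zero at the start; "ft_torque": the same for the moment, N m; "width": opening from 0.0 (shut) to 1.0 (fully open); "gripper_force": force on a finger pad.
Only numpy, scipy, OpenCV 4.12 (cv2) and the standard library are available. Lean on these libraries where they do the work, as an engineer would, in place of code of your own. Each camera call takes 0.05 s, during which the arm holds its last target. There are 200 camera calls.

### The job

Get the sloped packet tray ready for the small boxes: first take the bulb of garlic out of it and lay it on the worktop beside the tray, then lift the black knob of the tray's side guide out of its notch, move it to the middle of the three notches and let it drop fully home. Then load every small red box lying on the worktop into the lane between the guide and the fixed side wall, flat and lengthwise, one on top of the other, each slid down the slope until it rests against the back stop, so that they make one square pile; leave the other kitchen things where they stand.

Things in the scene. Friction and masses are not known exactly. Their poses are not given: they have to be found in the camera images.
- tray: White packet tray, fixed, 280 x 136 mm; origin at the middle of its underside, on the worktop. Its x axis points level towards the low end (back stop), y across, z up. At the high end (x = -141 mm) a level dark steel comb along y has three notches open at the top, centred at y = -19, +7, +33 mm, 12 mm wide, bottoms at z = 70 mm, tooth tops at 88 mm.
- tray_floor: Sloped floor, 250 x 136 mm, 10 degrees. Origin at the middle of its upper surface, 45 mm above the worktop; x down the slope, y as the tray's y, z square to the slope, up. Back stop's face at x = 125 mm, 73 mm high. Fixed side wall 7 mm high, inner face at y = -60 mm. Guide in the middle notch: lane from y = -60 to +4 mm (middle -28 mm, 64 mm wide); in the first notch 38 mm, in the last 90 mm.
- knob (a point): Centre of the side guide's black knob, a block 22 x 22 mm, 36 mm high, faces square to the tray's x and y; 112 mm above the worktop when in a notch, its underside then 6 mm above the tooth tops. Knob, its 7.6 mm wide stem and the guide rail along the floor (top 8 mm above the floor, 6 mm thick) are one rigid part of 170 g that falls under its own weight.
- notch_mid (a point): Middle of the bottom of the middle notch of the comb, fixed to the tray.
- guide_across (a joint): Position of the guide across the tray, m: 0 in the first notch (at the start), 0.026 in the middle notch, 0.052 in the last notch; it grows along the tray's +y. Play in a notch about 2 mm either way.
- guide_lift (a joint): Height of the guide above its home position, m: 0 fully down in a notch, 0.018 with the stem resting on the teeth, at most 0.040.
- box0_c (a point): Centre of a small red card box, 57 x 85 x 22 mm, 120 g, lying flat; x across (57 mm), y along its length (85 mm), z up (22 mm); it may be absent.
- box1_c (a point): Centre of another such box (same size and axes); it may be absent.
- box2_c (a point): Centre of another such box (same size and axes); it may be absent.
- box3_c (a point): Centre of another such box (same size and axes); it may be absent.
- honey_jar: Glass jar of honey with a grey lid, 65 mm across, 88 mm high, standing on the worktop behind the boxes; a bystander. Origin at the middle of its underside.
- spice_a: Spice jar with a red cap, 45 mm across, 106 mm high, between the boxes and the mug; a bystander. Origin at the middle of its underside.
- nut_jar: Jar of nuts with a yellow lid, 67 mm across, 90 mm high, behind the tray; a bystander. Origin at the middle of its underside.
- espresso_cup: White espresso cup, 62 x 89 mm with its handle, 52 mm high, behind the tray; a bystander. Origin at the middle of its underside.
- garlic_c (a point): Centre of a bulb of garlic, about 53 mm across and 52 mm high (this point 24 mm above its underside), lying in the tray at the start, beside the guide on the side to which the guide must move; another bulb, on the chopping board, is no concern. The worktop to the right of the tray (x 0.37 to 0.55 m, y -0.40 to 0 m) is free but for the boxes.

How it is judged:
By the outcome, as a careful person would: the job done as asked, in the order asked, and still so for the second after the job is handed in, with the robot touching nothing.
Of box0, box1, box2, box3 only 3 to 4 are there at a start; the rules pass over those that are not, and their reading is None.
At some moment in a run one of box0, box1 may be knocked a few centimetres aside while the robot is not near it.
Once in a run the grip may slacken for a moment while it holds something.
It also fails if it takes over 208 s, if anything falls off the work surface, if the arm or the gripper's body presses on something with over 40 N, if the wrist force passes 120 N, or if a joint passes its speed limit or range.

## Working session

There is one attempt and no reset: what is moved stays moved. The work goes in short steps, Python scripts to look and compute and a tool call to move; the robot and the scene stay as the last step left them, time stands still between calls to the robot, and variables do not carry over. Pictures are saved under pics/ and viewed, at most 14 in all, crops included, and the job is handed in when it is done.

Besides the shell and the picture viewer there is one more tool, called after "Request:" as name([rows], argument=value, ...), one row to a line, values as JSON. drive_tool: Moves the arm, as the interface text tells. Its arguments: {"type":"object","properties":{"targets":{"type":"array"},"force":{"type":"number"}},"required":["targets"]}

```bash
ls; mkdir -p pics
cat > h.py <<'E'
import numpy as np, cv2
from scipy.spatial.transform import Rotation as R
from cell import arm
def snap(n,f=None):
    s=arm.observe(); im=arm.get_image(n)
    if f: cv2.imwrite('pics/'+f,im['pixels'][:,:,::-1])
    if n=='wrist':
        M=np.array(im['mount']); T=np.eye(4); T[:3,:3]=R.from_rotvec(s['ee_rot']).as_matrix(); T[:3,3]=s['position']
        C=T@M
    else:
        C=np.eye(4); r=R.from_rotvec(np.ravel(im['rvec'])).as_matrix().T; C[:3,:3]=r; C[:3,3]=-r@np.ravel(im['tvec'])
    im['C']=C; return im
def ray(im,u,v,z):
    d=im['C'][:3,:3]@np.linalg.inv(im['intrinsics'])@np.array([u,v,1.]); o=im['C'][:3,3]
    return o+d*(z-o[2])/d[2]
def proj(im,p):
    q=im['C'][:3,:3].T@(np.array(p)-im['C'][:3,3]); q=np.array(im['intrinsics'])@q; return q[:2]/q[2]
def blobs(m,amin=60):
    n,l,s,c=cv2.connectedComponentsWithStats(m.astype(np.uint8))
    return [(s[i],c[i],l==i) for i in range(1,n) if s[i][4]>=amin]
def st():
    s=arm.observe(); print({k:np.round(s[k],3).tolist() for k in ('clock','position','ee_rot','force','width','gripper_force')})
E
python3 - <<'E'
from h import *
for n in('scene','top'):
    im=snap(n,n+'0.png'); print(n,im['C'].round(3).tolist(),np.array(im['intrinsics']).tolist())
st()
E
```

```text
pics
scene [[0.476, -0.436, 0.764, -0.284], [-0.879, -0.217, 0.424, -0.477], [-0.019, -0.873, -0.487, 0.638], [0.0, 0.0, 0.0, 1.0]] [[370.1195208256964, 0.0, 324.32150620357356], [0.0, 370.1195208256964, 202.34887699068065], [0.0, 0.0, 1.0]]
top [[-0.017, -0.986, 0.166, 0.333], [-1.0, 0.019, 0.015, -0.046], [-0.018, -0.166, -0.986, 1.264], [0.0, 0.0, 0.0, 1.0]] [[457.85010215403634, 0.0, 324.63924696205885], [0.0, 457.85010215403634, 192.31843538844205], [0.0, 0.0, 1.0]]
{'clock': 0.1, 'position': [0.192, 0.594, 0.226], 'ee_rot': [-0.489, -3.103, 0.002], 'force': [-1.093, 0.013, 0.517], 'width': 1.001, 'gripper_force': 0.0}
```

View pics/scene0.png

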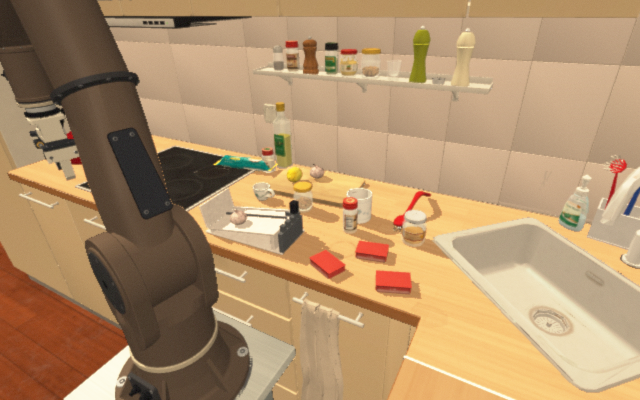

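View pics/top0.png

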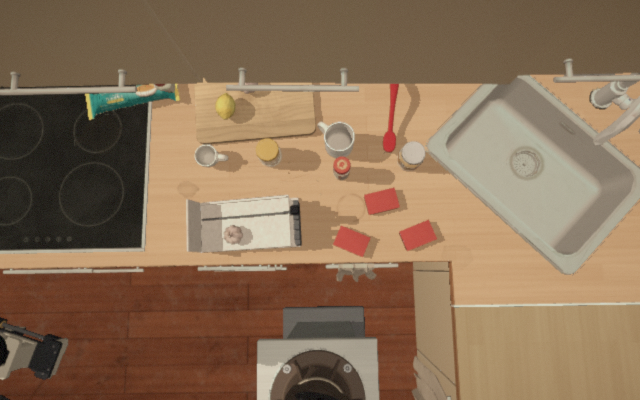

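The scene holds three red boxes near top pixels (381,202), (351,241) and (417,235). The tray spans about (188–300, 197–252) with its comb and knob at the right end (~(296,210)). The garlic is at (233,234), on the near side of the guide.

Run:
```python
from h import *
im=snap('top'); p=im['pixels']; cv2.imwrite('pics/crop1.png',cv2.resize(p[185:265,180:310,::-1],None,fx=6,fy=6,interpolation=cv2.INTER_CUBIC))
hsv=cv2.cvtColor(p,cv2.COLOR_RGB2HSV)
red=((hsv[...,0]<8)|(hsv[...,0]>172))&(hsv[...,1]>170)&(hsv[...,2]>90)
for s,c,m in blobs(red):
    if not(330<c[0]<450 and 150<c[1]<262):continue
    q=np.array([ray(im,u,v,0.02)[:2] for v,u in np.argwhere(m)],np.float32)
    print(c.round(1),s[4],cv2.minAreaRect(q))
for n,(u,v) in dict(garlic=(233,234)).items(): print(n,ray(im,u,v,.06))
```

```text
garlic [0.42936316 0.21560598 0.06      ]
```

View pics/crop1.png

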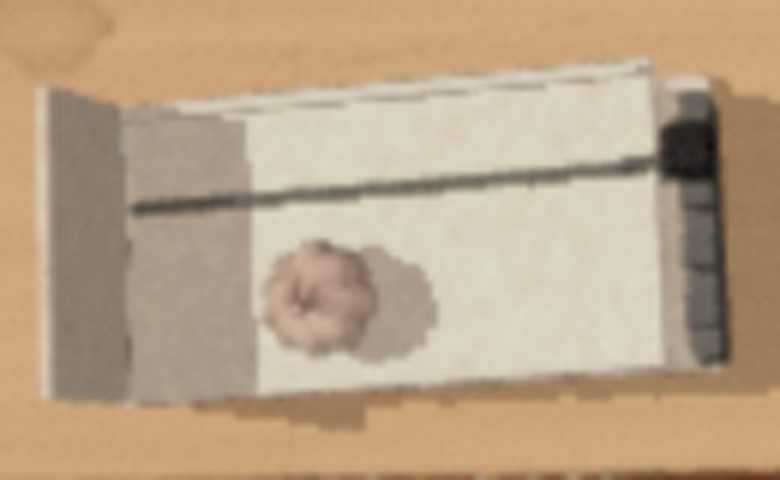

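The crop shows the near floor edge running from crop (130,403) to (662,370). The guide line is at crop y≈160–208, the knob at (688,150), and the garlic at (320,298).

```bash
cat >> h.py <<'E'
def redboxes(im,z,amin=200,pred=None):
    hsv=cv2.cvtColor(im['pixels'],cv2.COLOR_RGB2HSV)
    red=((hsv[...,0]<10)|(hsv[...,0]>170))&(hsv[...,1]>150)&(hsv[...,2]>120)
    out=[]
    for s,c,m in blobs(red,amin):
        q=np.array([ray(im,u,v,z)[:2] for v,u in np.argwhere(m)],np.float32)
        r=cv2.minAreaRect(q); out.append((c.round(0).tolist(),int(s[4]),np.round(r[0],4).tolist(),np.round(r[1],3).tolist(),round(r[2],1)))
    return out
E
python3 - <<'E'
from h import *
im=snap('top')
for r in redboxes(im,.022,150): print(r)
f=lambda u,v,z: ray(im,180+u/6-.4,185+v/6-.4,z).round(4)
a=f(662,370,.067);b=f(130,403,.023);c=f(648,63,.075);d=f(122,107,.030)
print(a,b,c,d); x=(b-a)[:2];print(np.degrees(np.arctan2(x[1],x[0])),np.linalg.norm(x)); 
x=(d-c)[:2];print(np.degrees(np.arctan2(x[1],x[0])),np.linalg.norm(x),np.linalg.norm((a-c)[:2]))
print('knob top',f(690,148,.13),'garlic',f(318,298,.055))
for u in (700,712):print(f(u,97,.088),f(u,360,.088))
E
```

```text
([391.0, 122.0], 457, [0.7545, -0.2152], [0.034, 0.199], 85.5)
([381.0, 201.0], 610, [0.5157, -0.1824], [0.055, 0.085], 13.1)
([418.0, 235.0], 628, [0.4207, -0.2759], [0.054, 0.086], 21.0)
([352.0, 241.0], 620, [0.4088, -0.0974], [0.085, 0.054], 66.7)
[0.3942 0.0648 0.067 ] [0.3859 0.3089 0.023 ] [0.528  0.0697 0.075 ] [0.5197 0.3144 0.03  ]
91.94744704347598 0.24424106943755386
91.94267560170533 0.24484072373688168 0.13388969340468299
knob top [0.4828 0.0469 0.13  ] garlic [0.4291 0.2177 0.055 ]
[0.5105 0.0459 0.088 ] [0.3971 0.0466 0.088 ]
[0.5104 0.0407 0.088 ] [0.397  0.0415 0.088 ]
```

```bash
cat >> h.py <<'E'
TO=np.array([.457,.1894,0]); TA=np.radians(91.95)
def tray(x,y,z=0): c,s=np.cos(TA),np.sin(TA); return TO+[c*x-s*y,s*x+c*y,z]
def intray(p): c,s=np.cos(TA),np.sin(TA); d=np.array(p)[:2]-TO[:2]; return np.array([c*d[0]+s*d[1],-s*d[0]+c*d[1]])
def floor(x,y,h=0): # floor frame -> world
    a=np.radians(10); return tray(x*np.cos(a)+h*np.sin(a),y,.045-x*np.sin(a)+h*np.cos(a))
def want(th,tilt):
    # closing dir at th deg; tilt deg: tool axis square to slope = 10
    z=np.array([0,0,-1.]); y=np.array([np.cos(np.radians(th)),np.sin(np.radians(th)),0]); x=np.cross(y,z)
    M=np.c_[x,y,z]
    ty=np.array([-np.sin(TA),np.cos(TA),0])
    return R.from_rotvec(ty*np.radians(tilt))*R.from_matrix(M)
def delta(p,th,tilt=0):
    s=arm.observe(); c=R.from_rotvec(s['ee_rot'])
    best=min([(want(th+k,tilt)*c.inv()).as_rotvec() for k in(0,180)],key=np.linalg.norm)
    d=(np.array(p)-s['position'])/.04
    print('row',np.round(np.degrees(best)/5,2).tolist(),d.round(3).tolist(),'w',round(float(s['width']),3),'t',round(s['clock'],1),'F',np.round(s['force'],1).tolist(),'g',round(float(s['gripper_force']),1),'pos',np.round(s['position'],4).tolist())
E
python3 - <<'E'
from h import *
im=snap('top')
print('spice',ray(im,342,162,.106),'honey',ray(im,413,153,.088))
print('upslope normal check',want(2,10).as_matrix()[:,2].round(3))
delta([.4291,.2177,.25],2)
E
```

```text
spice [ 0.60712416 -0.07488333  0.106     ] honey [ 0.63179558 -0.26277898  0.088     ]
upslope normal check [ 0.006 -0.174 -0.985]
row [0.01, -0.01, -14.01] [5.919, -9.419, 0.591] w 0.999 t 0.2 F [0.5, -0.3, 0.3] g 0.0 pos [0.1923, 0.5945, 0.2264]
```

Request:
drive_tool([
  [0, 0, -14, 5.92, -9.42, 0.6, 0.9],
  [0, 0, -14, 5.92, -9.42, 0.6, 0.9],
  [0, 0, -14, 5.92, -9.42, 0.6, 0.9],
  [0, 0, -14, 5.92, -9.42, 0.6, 0.9],
  [0, 0, -14, 5.92, -9.42, 0.6, 0.9],
])

```text
clock: 0.75
position: [0.3259, 0.3815, 0.2404]
ee_rot: [-1.6, -2.703, -0.001]
force: [1.4, -0.3, -0.3]
width: 0.898
gripper_force: 0.0
```

Run:
```python
from h import *
delta([.4291,.2177,.25],2)
```

```text
row [-0.01, 0.0, -5.35] [2.58, -4.095, 0.24] w 0.898 t 0.8 F [1.4, -0.3, -0.3] g 0.0 pos [0.3259, 0.3815, 0.2404]
```

Request:
drive_tool([
  [0, 0, -5.35, 2.58, -4.1, 0.24, 0.85],
  [0, 0, -5.35, 2.58, -4.1, 0.24, 0.85],
  [0, 0, -5.35, 2.58, -4.1, 0.24, 0.85],
  [0, 0, -5.35, 2.58, -4.1, 0.24, 0.85],
  [0, 0, -5.35, 2.58, -4.1, 0.24, 0.85],
])

```text
clock: 1.25
position: [0.4316, 0.2134, 0.2506]
ee_rot: [2.185, 2.254, 0.001]
force: [0.7, 1.0, -0.6]
width: 0.848
gripper_force: 0.0
```

Run:
```python
from h import *
im=snap('wrist','w1.png')
print(proj(im,[.4291,.2177,.064]), [proj(im,tray(-.141,y,.13)).round(0) for y in(-.019,)],[proj(im,floor(125*.001,y)).round(0) for y in(-.06,.068)],[proj(im,floor(-.125,y)).round(0) for y in(-.06,.068)])
delta([.4291,.2177,.25],2)
```

```text
[315.68045569 169.28200095] [array([358., 332.])] [array([389.,  84.]), array([281.,  84.])] [array([384., 285.]), array([285., 285.])]
row [-0.0, 0.01, -0.0] [-0.02, 0.029, -0.006] w 0.851 t 1.3 F [-1.2, 0.3, 0.2] g 0.0 pos [0.4299, 0.2166, 0.2502]
```

View pics/w1.png

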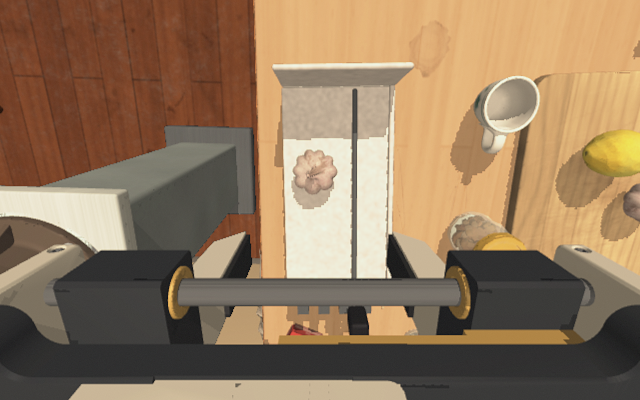

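The garlic is at wrist pixel (315,171), and my estimate projects to (316,169), so they agree. The guide runs at u≈355 and the knob is at ~(358,318).

Run:
```python
from h import *
im=snap('top'); print('nut',ray(im,267,149,.09))
g=np.array([.4291,.2165,.064]); t=intray(g); print(t)
x=t[0]/np.cos(np.radians(10))-.024*np.tan(np.radians(10))
print(floor(x,t[1],.024),floor(x,t[1],.011))
delta(floor(x,t[1],.06),1.95,10)
delta(floor(x,t[1],.011),1.95,10)
```

```text
nut [0.65035129 0.12245525 0.09      ]
[0.02803367 0.0269617 ]
[0.4291     0.2165     0.06442715] [0.42917681 0.21424388 0.05162465]
row [-2.0, -0.07, -0.05] [0.003, 0.104, -3.751] w 0.849 t 1.4 F [0.1, 0.5, 0.5] g 0.0 pos [0.4288, 0.2186, 0.2499]
row [-2.0, -0.07, -0.05] [0.011, -0.108, -4.958] w 0.849 t 1.4 F [0.1, 0.5, 0.5] g 0.0 pos [0.4288, 0.2186, 0.2499]
```

Request:
drive_tool([
  [-2, -0.07, 0, 0, 0.1, -1.0, 0.8],
  [-2, -0.07, 0, 0, 0.1, -2.0, 0.8],
  [-2, -0.07, 0, 0, 0.1, -3.0, 0.8],
  [-2, -0.07, 0, 0, 0.1, -3.75, 0.8],
  [-2, -0.07, 0, 0, 0, -4.4, 0.8],
])

```text
clock: 1.85
position: [0.4267, 0.2213, 0.0717]
ee_rot: [2.081, 2.177, -0.185]
force: [-0.5, 0.4, 0.1]
width: 0.803
gripper_force: 0.0
```

Request:
drive_tool([
  [0, 0, 0, 0, -0.11, -0.3, 0.8],
  [0, 0, 0, 0, -0.11, -0.54, 0.8],
  [0, 0, 0, 0, -0.11, -0.54, 0.8],
])

```text
clock: 2.15
position: [0.4273, 0.2158, 0.0512]
ee_rot: [2.083, 2.175, -0.186]
force: [0.4, 0.8, -0.3]
width: 0.804
gripper_force: 0.0
```

Request:
drive_tool([
  [0, 0, 0, 0, 0, 0, 0.4],
  [0, 0, 0, 0, 0, 0, 0.4],
  [0, 0, 0, 0, 0, 0, 0.4],
  [0, 0, 0, 0, 0, 0, 0.4],
  [0, 0, 0, 0, 0, 0, 0.4],
], force=15)

```text
clock: 2.65
position: [0.4287, 0.2154, 0.0527]
ee_rot: [2.085, 2.172, -0.182]
force: [-0.4, 3.0, 6.1]
width: 0.546
gripper_force: 15.0
```

Request:
drive_tool([
  [0, 0, 0, 0, 0, 0.4, 0.4],
  [0, 0, 0, 0, 0, 0.9, 0.4],
  [0, 0, 0, 0, 0, 1.6, 0.4],
  [0, 0, 0, 0, 0, 2.4, 0.4],
  [0, 0, 0, 0, 0, 2.8, 0.4],
])

```text
clock: 3.15
position: [0.4291, 0.2151, 0.1665]
ee_rot: [2.085, 2.172, -0.18]
force: [0.1, 0.1, -0.6]
width: 0.549
gripper_force: 15.0
```

Run:
```python
from h import *
delta([.485,-.015,.2],2,0)
```

```text
row [1.98, 0.09, -0.06] [1.397, -5.753, 0.839] w 0.549 t 3.1 F [0.1, 0.1, -0.6] g 15.0 pos [0.4291, 0.2151, 0.1665]
```

Request:
drive_tool([
  [0, 0, 0, 0.2, -0.8, 0.8, 0.4],
  [0.5, 0, 0, 0.5, -2.0, 0.8, 0.4],
  [1, 0, 0, 0.8, -3.2, 0.8, 0.4],
  [1.5, 0, 0, 1.1, -4.4, 0.8, 0.4],
  [2, 0.09, 0, 1.4, -5.5, 0.8, 0.4],
])

```text
clock: 3.65
position: [0.4843, -0.0072, 0.1967]
ee_rot: [-2.174, -2.266, -0.002]
force: [1.3, 0.9, 0.1]
width: 0.549
gripper_force: 15.0
```

Run:
```python
from h import *
delta([.485,-.015,.013],2,0)
im=snap('top')
for r in redboxes(im,.022,150): print(r)
```

```text
row [-0.03, -0.0, -0.07] [0.019, -0.194, -4.593] w 0.549 t 3.6 F [1.3, 0.9, 0.1] g 15.0 pos [0.4843, -0.0072, 0.1967]
([391.0, 122.0], 448, [0.7545, -0.2153], [0.034, 0.199], 85.5)
([382.0, 201.0], 599, [0.5158, -0.1827], [0.054, 0.084], 12.3)
([418.0, 235.0], 624, [0.4209, -0.2761], [0.053, 0.085], 20.6)
([352.0, 241.0], 599, [0.4086, -0.0977], [0.084, 0.053], 67.1)
```

Request:
drive_tool([
  [0, 0, 0, 0, -0.35, -1.0, 0.4],
  [0, 0, 0, 0, -0.35, -2.0, 0.4],
  [0, 0, 0, 0, -0.35, -3.0, 0.4],
  [0, 0, 0, 0, -0.35, -3.7, 0.4],
  [0, 0, 0, 0, -0.35, -4.2, 0.4],
])

```text
clock: 4.2
position: [0.4832, -0.0191, 0.0262]
ee_rot: [-2.174, -2.264, 0.005]
force: [-0.2, 1.5, 0.1]
width: 0.554
gripper_force: 15.0
```

Request:
drive_tool([
  [0, 0, 0, 0, 0, -0.15, 0.4],
  [0, 0, 0, 0, 0, -0.25, 0.4],
  [0, 0, 0, 0, 0, -0.35, 0.4],
  [0, 0, 0, 0, 0, -0.35, 0.4],
])

```text
clock: 4.6
position: [0.4848, -0.0189, 0.0147]
ee_rot: [-2.175, -2.266, 0.001]
force: [-0.7, 0.0, 0.7]
width: 0.547
gripper_force: 15.0
```

Request:
drive_tool([
  [0, 0, 0, 0, 0, -0.05, 0.4],
  [0, 0, 0, 0, 0, -0.1, 0.4],
  [0, 0, 0, 0, 0, -0.1, 0.4],
])

```text
clock: 4.9
position: [0.4851, -0.019, 0.0112]
ee_rot: [-2.175, -2.266, -0.001]
force: [-2.0, 0.0, 10.2]
width: 0.549
gripper_force: 15.0
```

Contact (10 N). Back off a hair and release gradually.

Request:
drive_tool([
  [0, 0, 0, 0, 0, 0.03, 0.6],
  [0, 0, 0, 0, 0, 0.03, 0.7],
  [0, 0, 0, 0, 0, 0.03, 0.75],
  [0, 0, 0, 0, 0, 0.03, 0.75],
  [0, 0, 0, 0, 0, 0.03, 0.75],
])

```text
clock: 5.4
position: [0.4844, -0.0191, 0.0113]
ee_rot: [-2.174, -2.266, 0.002]
force: [0.9, 0.8, -0.2]
width: 0.747
gripper_force: 0.0
```

Request:
drive_tool([
  [0, 0, 0, 0, 0, 0.5, 0.75],
  [0, 0, 0, 0, 0, 1.5, 0.75],
  [0, 0, 0, 0, 0, 2.7, 0.75],
  [0, 0, 0, 0, 0, 3.9, 0.75],
  [0, 0, 0, -0.3, 0.5, 5.0, 0.75],
])

```text
clock: 5.9
position: [0.4733, -0.0013, 0.2138]
ee_rot: [2.179, 2.261, -0.001]
force: [0.5, 2.4, -0.3]
width: 0.752
gripper_force: 0.0
```

Run:
```python
from h import *
k=tray(-.141,-.019,.2); print(k)
delta(k-[0,.07,0],1.95,0)
```

```text
[0.48078685 0.04912817 0.2       ]
row [0.02, 0.0, -0.04] [0.187, -0.489, -0.345] w 0.752 t 5.9 F [0.5, 2.4, -0.3] g 0.0 pos [0.4733, -0.0013, 0.2138]
```

Run:
```python
from h import *
im=snap('wrist','w2.png')
for y in(-.019,.007,.033): print(proj(im,tray(-.141,y,.13)).round(0),proj(im,tray(-.141,y,.088)).round(0))
print(proj(im,tray(-.141,-.019,.13)+[.01,0,0]))
p=im['pixels'].astype(int); m=(p.max(2)<45); m[260:]=0
for s,c,mm in blobs(m,100): print(s,c.round(1))
```

```text
[330. 141.] [328. 135.]
[297. 141.] [300. 135.]
[263. 141.] [271. 135.]
[342.43431494 141.31606425]
[266 124  92  32 456] [327.5 137.6]
[243 235  16  25 242] [252.5 250. ]
[380 235  16  25 235] [385.3 250. ]
```

View pics/w2.png

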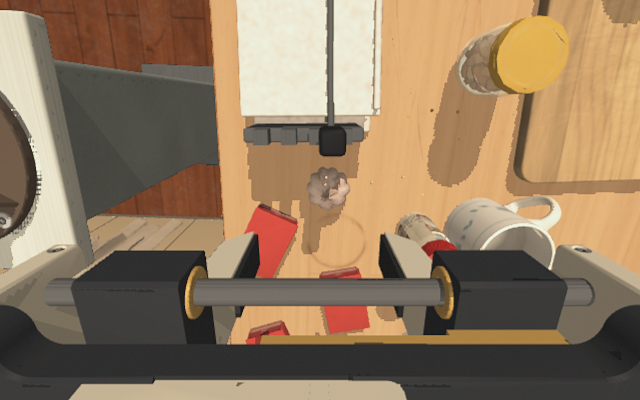

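The knob top is at wrist pixel (332,141), and I predicted (330,141), so it is about 1.6 mm farther in x. The garlic rests at (328,188) on the worktop beside the comb.

Run:
```python
from h import *
delta([.4822,.049,.097],1.95,0)
```

```text
row [-0.03, 0.06, -0.07] [0.207, 1.147, -3.055] w 0.748 t 6.0 F [1.8, 3.7, 4.3] g 0.0 pos [0.4739, 0.0031, 0.2192]
```

Request:
drive_tool([
  [0, 0, 0, 0.2, 0.9, -0.2, 0.75],
  [0, 0, 0, 0.2, 1.15, -1.0, 0.75],
  [0, 0, 0, 0.2, 1.15, -2.0, 0.75],
  [0, 0, 0, 0.2, 1.15, -2.7, 0.75],
  [0, 0, 0, 0.2, 1.15, -2.9, 0.75],
])

```text
clock: 6.45
position: [0.4783, 0.0467, 0.0929]
ee_rot: [-2.172, -2.264, 0.008]
force: [-0.2, -0.3, 1.2]
width: 0.749
gripper_force: 0.0
```

Run:
```python
from h import *
delta([.4822,.049,.097],1.95,0)
```

```text
row [0.02, -0.07, -0.08] [0.098, 0.057, 0.103] w 0.749 t 6.5 F [-0.2, -0.3, 1.2] g 0.0 pos [0.4783, 0.0467, 0.0929]
```

Request:
drive_tool([
  [0, 0, 0, 0.06, 0.03, 0.1, 0.75],
  [0, 0, 0, 0.06, 0.03, 0.1, 0.75],
  [0, 0, 0, 0.06, 0.03, 0.1, 0.75],
])

```text
clock: 6.75
position: [0.4841, 0.0483, 0.1009]
ee_rot: [2.175, 2.266, 0.002]
force: [0.0, -0.1, 0.3]
width: 0.75
gripper_force: 0.0
```

Request:
drive_tool([
  [0, 0, 0, 0, 0, 0, 0.4],
  [0, 0, 0, 0, 0, 0, 0.3],
  [0, 0, 0, 0, 0, 0, 0.1],
  [0, 0, 0, 0, 0, 0, 0.1],
  [0, 0, 0, 0, 0, 0, 0.1],
], force=25)

```text
clock: 7.25
position: [0.4828, 0.0481, 0.0994]
ee_rot: [-2.174, -2.266, 0.002]
force: [-0.6, -1.4, 0.0]
width: 0.363
gripper_force: 0.0
```

Request:
drive_tool([
  [0, 0, 0, 0, 0, 0, 0.1],
  [0, 0, 0, 0, 0, 0, 0.1],
])

```text
clock: 7.45
position: [0.4828, 0.0481, 0.0994]
ee_rot: [-2.174, -2.266, 0.002]
force: [-0.5, 0.3, 0.7]
width: 0.238
gripper_force: 25.0
```

Request:
drive_tool([
  [0, 0, 0, 0, 0, 0.2, 0.1],
  [0, 0, 0, 0, 0, 0.4, 0.1],
  [0, 0, 0, 0, 0, 0.65, 0.1],
  [0, 0, 0, 0, 0, 0.65, 0.1],
])

```text
clock: 7.85
position: [0.4836, 0.0482, 0.1269]
ee_rot: [-2.175, -2.267, -0.001]
force: [1.1, -0.6, -1.5]
width: 0.241
gripper_force: 25.0
```

Request:
drive_tool([
  [0, 0, 0, -0.2, 0, 0, 0.1],
  [0, 0, 0, -0.4, -0.01, 0, 0.1],
  [0, 0, 0, -0.6, -0.02, 0, 0.1],
  [0, 0, 0, -0.68, -0.02, 0, 0.1],
  [0, 0, 0, -0.68, -0.02, 0, 0.1],
])

```text
clock: 8.35
position: [0.4547, 0.0471, 0.1253]
ee_rot: [-2.174, -2.266, 0.003]
force: [-0.4, -2.9, -1.7]
width: 0.237
gripper_force: 25.0
```

Run:
```python
from h import *
delta([.4556,.0475,.0994],1.95,0)
```

```text
row [0.0, -0.03, -0.08] [0.022, 0.01, -0.647] w 0.237 t 8.3 F [-0.4, -2.9, -1.7] g 25.0 pos [0.4547, 0.0471, 0.1253]
```

Request:
drive_tool([
  [0, 0, 0, 0.02, 0, 0, 0.1],
  [0, 0, 0, 0.02, 0, -0.15, 0.1],
  [0, 0, 0, 0.02, 0, -0.25, 0.1],
  [0, 0, 0, 0.02, 0, -0.35, 0.1],
  [0, 0, 0, 0.02, 0, -0.35, 0.1],
])

```text
clock: 8.85
position: [0.4562, 0.0471, 0.1107]
ee_rot: [-2.174, -2.265, 0.003]
force: [0.0, -3.0, -1.4]
width: 0.239
gripper_force: 25.0
```

Request:
drive_tool([
  [0, 0, 0, 0, 0, -0.1, 0.1],
  [0, 0, 0, 0, 0, -0.2, 0.1],
  [0, 0, 0, 0, 0, -0.26, 0.1],
  [0, 0, 0, 0, 0, -0.26, 0.1],
])

```text
clock: 9.25
position: [0.4562, 0.0472, 0.1006]
ee_rot: [-2.174, -2.266, 0.003]
force: [0.2, -4.0, -2.1]
width: 0.24
gripper_force: 25.0
```

Request:
drive_tool([
  [0, 0, 0, 0, 0, 0, 0.35],
  [0, 0, 0, 0, 0, 0, 0.5],
  [0, 0, 0, 0, 0, 0, 0.6],
  [0, 0, 0, 0, 0, 0, 0.6],
  [0, 0, 0, 0, 0, 0, 0.6],
])

```text
clock: 9.75
position: [0.4564, 0.0475, 0.1011]
ee_rot: [-2.174, -2.266, 0.001]
force: [-0.1, 0.9, -0.2]
width: 0.588
gripper_force: 0.0
```

Request:
drive_tool([
  [0, 0, 0, 0, 0, 0.5, 0.6],
  [0, 0, 0, 0, 0, 1.5, 0.6],
  [0, 0, 0, 0, 0, 2.5, 0.7],
  [0, 0, 0, 0, -0.5, 3.0, 0.7],
  [0, 0, 0, 0, -1.2, 3.0, 0.7],
])

```text
clock: 10.25
position: [0.4583, 0.0002, 0.2239]
ee_rot: [2.171, 2.269, 0.006]
force: [-0.3, 0.5, 0.1]
width: 0.695
gripper_force: 0.0
```

Run:
```python
from h import *
im=snap('wrist','w3.png')
print(proj(im,tray(-.141,.007,.13)),proj(im,tray(-.141,.007,.148)))
for y in(-.06,.004,.01):print(proj(im,floor(-.12,y,.008)),proj(im,floor(.0,y,.008)))
for r in redboxes(im,.022,150): print(r)
st()
```

```text
[315.7262358  142.05343016] [315.59939481 145.16919339]
[385.15530736 109.90100983] [389.87728078 -24.11407836]
[319.27785697 109.29996091] [320.35618327 -24.95066681]
[313.09218652 109.24352445] [313.82782165 -25.02922644]
([280.0, 239.0], 2228, [0.4081, -0.0969], [0.091, 0.057], 66.1)
([448.0, 245.0], 289, [0.6321, -0.0903], [0.049, 0.014], 2.3)
([352.0, 274.0], 259, [0.5064, -0.1368], [0.054, 0.015], 2.3)
([355.0, 316.0], 892, [0.5201, -0.2058], [0.057, 0.042], 12.6)
([281.0, 329.0], 347, [0.4111, -0.2291], [0.058, 0.026], 2.2)
{'clock': 10.3, 'position': [0.457, -0.006, 0.223], 'ee_rot': [2.177, 2.263, 0.002], 'force': [-0.185, -4.653, -0.182], 'width': 0.699, 'gripper_force': 0.0}
```

View pics/w3.png

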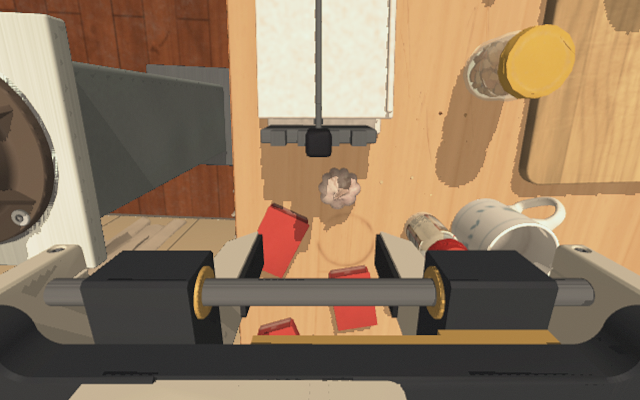

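The knob is at wrist pixel (318,142), sitting low in the middle notch. The rail runs along u≈319 and the lane looks wide. Everything sits about 1.6 mm farther in x than my frame, so I'll shift the frame by that. Next is the first box, at (0.408,-0.097).

```bash
sed -i 's/TO=np.array(\[.457,/TO=np.array([.4586,/' h.py
python3 - <<'E'
from h import *
im=snap('top')
for r in redboxes(im,.022,150)[1:]: print(r)
delta([.4085,-.0972,.1],-23.2,0)
delta([.4085,-.0972,.011],-23.2,0)
E
```

```text
([382.0, 201.0], 594, [0.516, -0.1826], [0.054, 0.084], 13.3)
([418.0, 235.0], 617, [0.4211, -0.2759], [0.054, 0.086], 21.3)
([351.0, 241.0], 614, [0.4088, -0.097], [0.085, 0.053], 66.0)
row [0.0, 0.0, -5.07] [-1.202, -2.333, -3.05] w 0.701 t 10.3 F [0.3, -0.5, -0.1] g 0.0 pos [0.4566, -0.0039, 0.222]
row [0.0, 0.0, -5.07] [-1.202, -2.333, -5.275] w 0.701 t 10.3 F [0.3, -0.5, -0.1] g 0.0 pos [0.4566, -0.0039, 0.222]
```

Request:
drive_tool([
  [0, 0, -1.7, -0.5, -1.0, 0, 0.9],
  [0, 0, -3.4, -1.0, -2.0, -0.3, 0.9],
  [0, 0, -5.1, -1.2, -2.33, -1.2, 0.9],
  [0, 0, -5.1, -1.2, -2.33, -2.2, 0.9],
  [0, 0, -5.1, -1.2, -2.33, -3.3, 0.9],
])

```text
clock: 10.85
position: [0.4088, -0.094, 0.0882]
ee_rot: [-2.623, -1.729, -0.002]
force: [1.8, 2.0, 0.2]
width: 0.902
gripper_force: 0.0
```

Request:
drive_tool([
  [0, 0, 0, 0, 0, -0.5, 0.9],
  [0, 0, 0, 0, 0, -1.0, 0.9],
  [0, 0, 0, 0, 0, -1.4, 0.9],
  [0, 0, 0, 0, 0, -1.4, 0.9],
])

```text
clock: 11.25
position: [0.407, -0.0935, 0.0314]
ee_rot: [-2.619, -1.728, 0.006]
force: [-0.9, -0.1, 0.6]
width: 0.899
gripper_force: 0.0
```

Run:
```python
from h import *
delta([.4087,-.0972,.011],-23.5,0)
```

```text
row [-0.01, -0.06, -0.07] [0.042, -0.091, -0.51] w 0.899 t 11.2 F [-0.9, -0.1, 0.6] g 0.0 pos [0.407, -0.0935, 0.0314]
```

Request:
drive_tool([
  [0, 0, 0, 0.04, -0.09, -0.3, 0.9],
  [0, 0, 0, 0.04, -0.09, -0.5, 0.9],
  [0, 0, 0, 0.04, -0.09, -0.5, 0.9],
])

```text
clock: 11.55
position: [0.4097, -0.0972, 0.0128]
ee_rot: [-2.62, -1.729, 0.002]
force: [-0.3, 0.1, 0.4]
width: 0.897
gripper_force: 0.0
```

Request:
drive_tool([
  [0, 0, 0, 0, 0, 0, 0.5],
  [0, 0, 0, 0, 0, 0, 0.5],
  [0, 0, 0, 0, 0, 0, 0.5],
  [0, 0, 0, 0, 0, 0, 0.5],
  [0, 0, 0, 0, 0, 0, 0.5],
], force=25)

```text
clock: 12.05
position: [0.41, -0.0973, 0.0132]
ee_rot: [-2.62, -1.73, 0.001]
force: [-1.5, 0.2, 6.4]
width: 0.595
gripper_force: 25.0
```

Request:
drive_tool([
  [0, 0, 0, 0, 0, 0, 0.75],
  [0, 0, 0, 0, 0, -0.05, 0.75],
  [0, 0, 0, 0, 0, -0.07, 0.75],
])

```text
clock: 12.35
position: [0.41, -0.0975, 0.01]
ee_rot: [-2.621, -1.73, 0.001]
force: [0.5, -0.4, -0.5]
width: 0.745
gripper_force: 0.0
```

Request:
drive_tool([
  [0, 0, 0, 0, 0, 0, 0.5],
  [0, 0, 0, 0, 0, 0, 0.5],
  [0, 0, 0, 0, 0, 0, 0.5],
  [0, 0, 0, 0, 0, 0, 0.5],
  [0, 0, 0, 0, 0, 0, 0.5],
], force=20)

```text
clock: 12.85
position: [0.4099, -0.0975, 0.0102]
ee_rot: [-2.621, -1.73, 0.002]
force: [-0.2, -0.2, -0.3]
width: 0.598
gripper_force: 20.0
```

Request:
drive_tool([
  [0, 0, 0, 0, 0, 0.3, 0.5],
  [0, 0, 0, 0, 0, 0.8, 0.5],
  [0, 0, 0, 0, 0, 1.8, 0.5],
  [0, 0, 0, 0, 0, 2.8, 0.5],
  [0, 0, 0, 0, 0, 3.0, 0.5],
])

```text
clock: 13.35
position: [0.4117, -0.098, 0.1333]
ee_rot: [2.621, 1.73, 0.005]
force: [0.4, 0.8, -1.5]
width: 0.599
gripper_force: 20.0
```

Run:
```python
from h import *
im=snap('wrist','w4.png')
print(floor(.04,-.028,.011))
delta(floor(.04,-.028,.16),1.95,10)
```

```text
[0.48517837 0.23163129 0.04888696]
row [-2.01, 0.4, 5.0] [1.816, 8.877, 1.57] w 0.596 t 13.4 F [0.1, 0.7, 0.2] g 20.0 pos [0.4117, -0.0976, 0.1328]
```

View pics/w4.png

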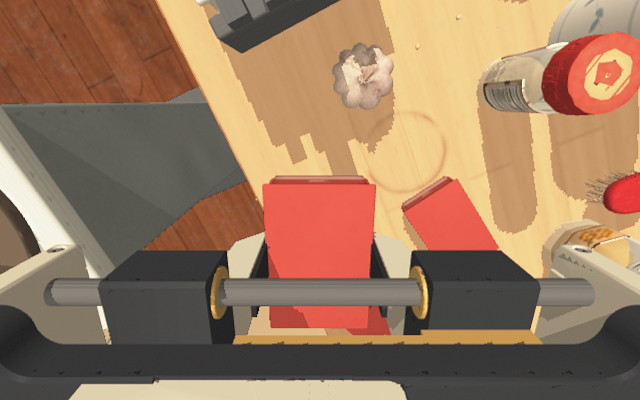

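The box is held squarely at (320,250), with the garlic undisturbed at (363,78).

Request:
drive_tool([
  [0, 0, 0.5, 0.2, 0.5, 1.0, 0.5],
  [0, 0, 1.5, 0.4, 1.6, 1.6, 0.5],
  [0, 0, 2.8, 0.7, 2.8, 1.6, 0.5],
  [0, 0, 4, 1.0, 4.0, 1.6, 0.5],
  [0, 0, 5, 1.3, 5.2, 1.6, 0.5],
])

```text
clock: 13.9
position: [0.4615, 0.1128, 0.1933]
ee_rot: [-2.178, -2.261, 0.002]
force: [1.7, -0.3, -0.6]
width: 0.595
gripper_force: 20.0
```

Run:
```python
from h import *
delta(floor(.06,-.028,.12),1.95,10)
```

```text
row [-2.01, -0.1, -0.03] [0.559, 3.935, -1.014] w 0.595 t 13.9 F [1.7, -0.3, -0.6] g 20.0 pos [0.4615, 0.1128, 0.1933]
```

Request:
drive_tool([
  [-0.4, 0, 0, 0.2, 0.9, 0, 0.5],
  [-0.8, 0, 0, 0.4, 1.8, 0, 0.5],
  [-1.2, 0, 0, 0.56, 2.7, -0.3, 0.5],
  [-1.6, 0, 0, 0.56, 3.5, -0.6, 0.5],
  [-2, -0.1, 0, 0.56, 3.9, -1.0, 0.5],
])

```text
clock: 14.4
position: [0.4837, 0.2702, 0.152]
ee_rot: [2.09, 2.166, -0.183]
force: [0.7, -0.1, -2.0]
width: 0.597
gripper_force: 20.0
```

Request:
drive_tool([
  [0, 0, 0, 0, 0, 0, 0.5],
])

```text
clock: 14.5
position: [0.4814, 0.2705, 0.1498]
ee_rot: [2.086, 2.171, -0.19]
force: [-1.0, -0.4, -1.9]
width: 0.599
gripper_force: 20.0
```

Run:
```python
from h import *
im=snap('wrist','w5.png')
for h in(.04,.012):delta(floor(.06,-.028,h),1.95,10)
```

```text
row [0.03, -0.03, -0.03] [0.048, -0.29, -1.931] w 0.598 t 14.6 F [0.2, 0.0, -0.6] g 20.0 pos [0.4824, 0.268, 0.1512]
row [0.03, -0.03, -0.03] [0.052, -0.412, -2.62] w 0.598 t 14.6 F [0.2, 0.0, -0.6] g 20.0 pos [0.4824, 0.268, 0.1512]
```

View pics/w5.png

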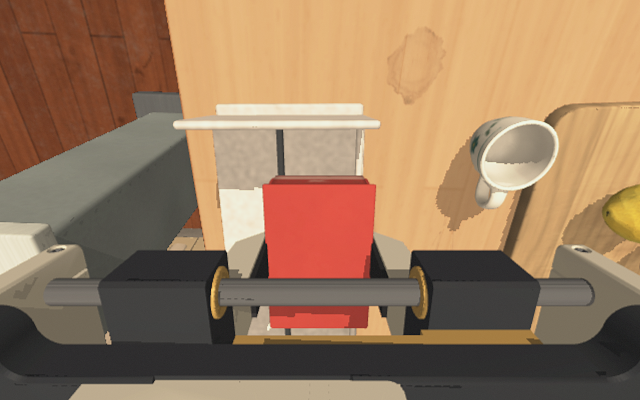

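The box is parallel to the rail (u≈280) and the right-hand wall (u≈360), with the stop at v≈125. Lowering now.

Request:
drive_tool([
  [0, 0, 0, 0.05, -0.1, -0.6, 0.5],
  [0, 0, 0, 0.05, -0.2, -1.3, 0.5],
  [0, 0, 0, 0.05, -0.3, -1.9, 0.5],
  [0, 0, 0, 0.05, -0.33, -2.2, 0.5],
  [0, 0, 0, 0.05, -0.33, -2.2, 0.5],
])

```text
clock: 15.05
position: [0.4857, 0.2515, 0.065]
ee_rot: [2.096, 2.161, -0.187]
force: [-0.6, 0.4, -1.1]
width: 0.594
gripper_force: 20.0
```

Run:
```python
from h import *
delta(floor(.06,-.028,.011),1.95,10)
```

```text
row [0.02, -0.01, 0.04] [-0.029, -0.004, -0.49] w 0.594 t 15.1 F [-0.6, 0.4, -1.1] g 20.0 pos [0.4857, 0.2515, 0.065]
```

Request:
drive_tool([
  [0, 0, 0, -0.02, 0, -0.2, 0.5],
  [0, 0, 0, -0.02, 0, -0.35, 0.5],
  [0, 0, 0, -0.02, 0, -0.45, 0.5],
  [0, 0, 0, -0.02, 0, -0.45, 0.5],
])

```text
clock: 15.45
position: [0.4854, 0.2534, 0.048]
ee_rot: [2.093, 2.163, -0.182]
force: [-1.0, 0.5, -1.8]
width: 0.598
gripper_force: 20.0
```

Run:
```python
from h import *
delta(floor(.06,-.028,.011),1.95,10)
```

```text
row [0.0, 0.01, 0.02] [-0.022, -0.053, -0.065] w 0.598 t 15.4 F [-1.0, 0.5, -1.8] g 20.0 pos [0.4854, 0.2534, 0.048]
```

Request:
drive_tool([
  [0, 0, 0, 0, 0, -0.05, 0.5],
  [0, 0, 0, 0, 0, -0.08, 0.5],
  [0, 0, 0, 0, 0, -0.08, 0.5],
])

```text
clock: 15.75
position: [0.4856, 0.2534, 0.045]
ee_rot: [2.093, 2.162, -0.182]
force: [-0.7, 0.4, -1.5]
width: 0.595
gripper_force: 20.0
```

Request:
drive_tool([
  [0, 0, 0, 0, 0.15, -0.035, 0.5],
  [0, 0, 0, 0, 0.25, -0.055, 0.5],
  [0, 0, 0, 0, 0.35, -0.07, 0.5],
  [0, 0, 0, 0, 0.42, -0.085, 0.5],
  [0, 0, 0, 0, 0.42, -0.085, 0.5],
])

```text
clock: 16.25
position: [0.4855, 0.2708, 0.0415]
ee_rot: [2.093, 2.163, -0.182]
force: [0.3, 0.2, -2.0]
width: 0.6
gripper_force: 20.0
```

Request:
drive_tool([
  [0, 0, 0, 0, 0.06, -0.012, 0.5],
  [0, 0, 0, 0, 0.1, -0.02, 0.5],
  [0, 0, 0, 0, 0.1, -0.02, 0.5],
])

```text
clock: 16.55
position: [0.4856, 0.2739, 0.0408]
ee_rot: [2.094, 2.162, -0.182]
force: [-0.5, -0.1, -1.6]
width: 0.597
gripper_force: 20.0
```

Request:
drive_tool([
  [0, 0, 0, 0, 0.05, -0.01, 0.5],
  [0, 0, 0, 0, 0.08, -0.015, 0.5],
  [0, 0, 0, 0, 0.08, -0.015, 0.5],
])

```text
clock: 16.85
position: [0.4856, 0.274, 0.0405]
ee_rot: [2.094, 2.159, -0.187]
force: [-0.7, -9.8, 4.7]
width: 0.596
gripper_force: 20.0
```

Request:
drive_tool([
  [0, 0, 0, 0, 0.05, -0.01, 0.5],
  [0, 0, 0, 0, 0.07, -0.012, 0.5],
  [0, 0, 0, 0, 0.07, -0.012, 0.5],
])

```text
clock: 17.15
position: [0.4858, 0.2744, 0.0404]
ee_rot: [2.094, 2.156, -0.191]
force: [-1.6, -15.0, 10.4]
width: 0.597
gripper_force: 20.0
```

Request:
drive_tool([
  [0, 0, 0, 0, -0.08, 0.01, 0.5],
  [0, 0, 0, 0, -0.08, 0.01, 0.65],
  [0, 0, 0, 0, -0.08, 0.01, 0.72],
  [0, 0, 0, 0, -0.08, 0.01, 0.75],
  [0, 0, 0, 0, -0.08, 0.01, 0.75],
])

```text
clock: 17.65
position: [0.4855, 0.2775, 0.0401]
ee_rot: [2.093, 2.163, -0.181]
force: [-0.5, 0.9, -1.0]
width: 0.745
gripper_force: 0.0
```

Request:
drive_tool([
  [0, 0, 0, 0, 0.1, 0.5, 0.75],
  [0, 0, 0, 0, 0.2, 1.3, 0.75],
  [0, 0, 0, 0, 0.0, 2.2, 0.75],
  [0, 0, 0, 0, -0.8, 3.0, 0.75],
  [0, 0, 0, 0, -1.5, 3.5, 0.75],
])

```text
clock: 18.15
position: [0.4864, 0.2167, 0.1823]
ee_rot: [2.092, 2.163, -0.178]
force: [-0.3, -0.1, 0.6]
width: 0.75
gripper_force: 0.0
```

Run:
```python
from h import *
im=snap('wrist','w6.png')
a=[proj(im,floor(x,y,.022)).round(0).tolist() for x,y in((.125,-.0565),(.125,.0005),(.04,-.0565),(.04,.0005))];print(a)
t=snap('top')
for r in redboxes(t,.022,150)[1:]: print(r)
delta([.516,-.1826,.2],13.2,0)
```

```text
[[351.0, 46.0], [281.0, 46.0], [348.0, 150.0], [285.0, 150.0]]
([381.0, 201.0], 605, [0.5154, -0.1819], [0.055, 0.085], 12.3)
([418.0, 235.0], 632, [0.4213, -0.2759], [0.054, 0.085], 20.5)
row [1.96, 0.32, 2.33] [0.715, -9.897, 0.418] w 0.75 t 18.2 F [0.7, 0.2, -0.1] g 0.0 pos [0.4874, 0.2133, 0.1833]
```

View pics/w6.png

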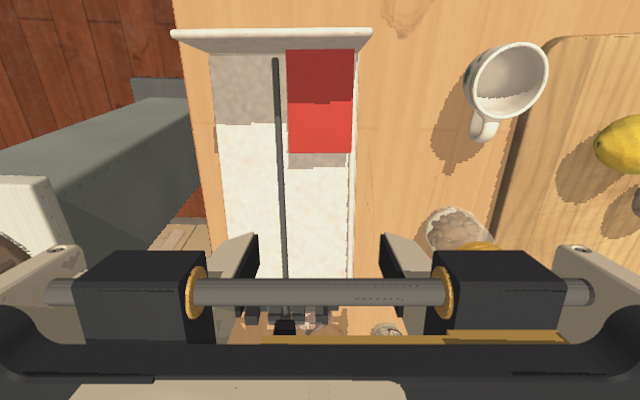

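The first box lies flat in the lane against the stop, at (286–354, 50–153) and parallel to the rail. Next is box A.

Request:
drive_tool([
  [0.4, 0, 0.4, 0.1, -1.0, 0.4, 0.9],
  [0.8, 0.1, 0.8, 0.2, -2.2, 0.5, 0.9],
  [1.2, 0.2, 1.2, 0.4, -3.4, 0.5, 0.9],
  [1.6, 0.3, 1.8, 0.5, -4.6, 0.5, 0.9],
  [1.96, 0.32, 2.2, 0.6, -5.8, 0.5, 0.9],
])

```text
clock: 18.75
position: [0.5098, -0.0161, 0.2001]
ee_rot: [-1.953, -2.459, 0.004]
force: [-0.1, 0.7, 0.6]
width: 0.9
gripper_force: 0.0
```

Run:
```python
from h import *
delta([.5156,-.182,.1],12.6,0)
```

```text
row [0.01, -0.03, -0.1] [0.144, -4.147, -2.503] w 0.9 t 18.8 F [-0.1, 0.7, 0.6] g 0.0 pos [0.5098, -0.0161, 0.2001]
```

Request:
drive_tool([
  [0, 0, 0, 0, -1.1, 0, 0.9],
  [0, 0, 0, 0, -2.2, 0, 0.9],
  [0, 0, 0, 0.1, -3.3, -0.3, 0.9],
  [0, 0, 0, 0.14, -3.95, -1.2, 0.9],
  [0, 0, 0, 0.14, -3.95, -2.2, 0.9],
])

```text
clock: 19.25
position: [0.5162, -0.1778, 0.1119]
ee_rot: [1.962, 2.449, -0.007]
force: [0.1, 1.2, -0.4]
width: 0.903
gripper_force: 0.0
```

Run:
```python
from h import *
t=snap('top')
for r in redboxes(t,.022,150)[1:]: print(r)
delta([.5156,-.182,.0105],12.6,0)
```

```text
([213.0, 213.0], 593, [0.4904, 0.2798], [0.053, 0.083], 2.1)
([418.0, 235.0], 604, [0.4208, -0.276], [0.053, 0.085], 21.1)
row [0.03, -0.12, -0.03] [0.083, -0.205, -2.372] w 0.9 t 19.3 F [-3.3, 2.3, -4.2] g 0.0 pos [0.5123, -0.1738, 0.1054]
```

Request:
drive_tool([
  [0, 0, 0, 0.04, -0.15, -0.8, 0.9],
  [0, 0, 0, 0.04, -0.15, -1.5, 0.9],
  [0, 0, 0, 0.04, -0.15, -2.0, 0.9],
  [0, 0, 0, 0.04, -0.15, -2.1, 0.9],
  [0, 0, 0, 0.04, -0.15, -2.1, 0.9],
])

```text
clock: 19.8
position: [0.5169, -0.1783, 0.0281]
ee_rot: [-1.955, -2.456, 0.007]
force: [-0.3, -0.7, 0.3]
width: 0.898
gripper_force: 0.0
```

Run:
```python
from h import *
delta([.5156,-.182,.0105],12.6,0)
```

```text
row [0.02, -0.06, -0.07] [-0.033, -0.093, -0.441] w 0.898 t 19.8 F [-0.3, -0.7, 0.3] g 0.0 pos [0.5169, -0.1783, 0.0281]
```

Request:
drive_tool([
  [0, 0, 0, -0.03, -0.09, -0.25, 0.9],
  [0, 0, 0, -0.03, -0.09, -0.44, 0.9],
  [0, 0, 0, -0.03, -0.09, -0.45, 0.75],
])

```text
clock: 20.1
position: [0.5153, -0.1826, 0.0097]
ee_rot: [-1.957, -2.455, 0.007]
force: [0.2, -0.0, -0.3]
width: 0.856
gripper_force: 0.0
```

Request:
drive_tool([
  [0, 0, 0, 0, 0, 0, 0.5],
  [0, 0, 0, 0, 0, 0, 0.5],
  [0, 0, 0, 0, 0, 0, 0.5],
  [0, 0, 0, 0, 0, 0, 0.5],
  [0, 0, 0, 0, 0, 0, 0.5],
], force=20)

```text
clock: 20.6
position: [0.5158, -0.1827, 0.0104]
ee_rot: [-1.957, -2.456, 0.007]
force: [-0.7, 0.0, 4.0]
width: 0.597
gripper_force: 20.0
```

Request:
drive_tool([
  [0, 0, 0, 0, 0, 0.3, 0.5],
  [0, 0, 0, 0, 0, 1.0, 0.5],
  [0, 0, 0, 0, 0.1, 2.2, 0.5],
  [0, 0, 0, -0.1, 0.5, 3.4, 0.5],
  [0, 0, 0, -0.1, 1.3, 4.3, 0.5],
])

```text
clock: 21.1
position: [0.5111, -0.1332, 0.1855]
ee_rot: [1.963, 2.451, -0.007]
force: [1.5, 1.0, -1.7]
width: 0.596
gripper_force: 20.0
```

Run:
```python
from h import *
delta(floor(.045,-.028,.15),1.95,10)
```

```text
row [-1.94, -0.28, -2.12] [-0.674, 9.848, -0.015] w 0.596 t 21.1 F [1.5, 1.0, -1.7] g 20.0 pos [0.5111, -0.1332, 0.1855]
```

Request:
drive_tool([
  [0, 0, -0.4, -0.1, 1.1, 0.3, 0.5],
  [0, 0, -0.8, -0.2, 2.3, 0.3, 0.5],
  [0, 0, -1.2, -0.3, 3.5, 0.3, 0.5],
  [-0.4, 0, -1.6, -0.4, 4.7, 0.3, 0.5],
  [-0.8, -0.1, -2.1, -0.5, 5.9, 0.3, 0.5],
])

```text
clock: 21.6
position: [0.4913, 0.1065, 0.1952]
ee_rot: [2.143, 2.227, -0.082]
force: [1.3, 0.1, -1.1]
width: 0.596
gripper_force: 20.0
```

Run:
```python
from h import *
delta(floor(.055,-.0287,.10),1.95,10)
```

```text
row [-1.17, -0.08, -0.05] [-0.16, 3.885, -1.532] w 0.596 t 21.6 F [1.3, 0.1, -1.1] g 20.0 pos [0.4913, 0.1065, 0.1952]
```

Request:
drive_tool([
  [-0.3, 0, 0, -0.05, 0.9, 0, 0.5],
  [-0.6, 0, 0, -0.1, 1.9, -0.1, 0.5],
  [-0.9, 0, 0, -0.15, 2.9, -0.4, 0.5],
  [-1.17, -0.08, 0, -0.15, 3.6, -0.9, 0.5],
  [-1.17, -0.08, 0, -0.15, 3.75, -1.4, 0.5],
])

```text
clock: 22.1
position: [0.4845, 0.2611, 0.1376]
ee_rot: [2.078, 2.181, -0.182]
force: [-0.3, 0.3, -1.8]
width: 0.597
gripper_force: 20.0
```

Request:
drive_tool([
  [0, 0, 0, 0, 0, 0, 0.5],
])

```text
clock: 22.2
position: [0.4836, 0.2564, 0.1363]
ee_rot: [2.081, 2.177, -0.191]
force: [-0.3, -0.4, -0.6]
width: 0.597
gripper_force: 20.0
```

Run:
```python
from h import *
delta(floor(.058,-.0287,.040),1.95,10)
delta(floor(.058,-.0287,.033),1.95,10)
im=snap('wrist','w7.png')
```

```text
row [0.03, -0.06, -0.12] [0.037, -0.049, -1.55] w 0.597 t 22.2 F [-0.3, -0.4, -0.6] g 20.0 pos [0.4836, 0.2564, 0.1363]
row [0.03, -0.06, -0.12] [0.038, -0.08, -1.722] w 0.597 t 22.2 F [-0.3, -0.4, -0.6] g 20.0 pos [0.4836, 0.2564, 0.1363]
```

View pics/w7.png

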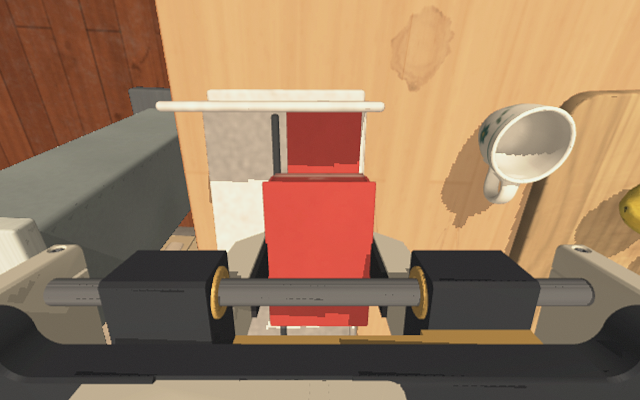

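The placed box shows ahead at (287–361, 112–175). The held box is centred on it and parallel. Lowering onto it.

Request:
drive_tool([
  [0, 0, 0, 0.05, 0, -0.6, 0.5],
  [0, 0, 0, 0.05, 0, -1.1, 0.5],
  [0, 0, 0, 0.05, -0.03, -1.4, 0.5],
  [0, 0, 0, 0.05, -0.03, -1.5, 0.5],
  [0, 0, 0, 0.05, -0.03, -1.5, 0.5],
])

```text
clock: 22.75
position: [0.488, 0.2534, 0.0788]
ee_rot: [2.086, 2.172, -0.184]
force: [0.8, 0.3, -1.1]
width: 0.595
gripper_force: 20.0
```

Run:
```python
from h import *
delta(floor(.058,-.0295,.033),1.95,10)
```

```text
row [-0.0, -0.02, -0.07] [-0.051, -0.005, -0.284] w 0.595 t 22.8 F [0.8, 0.3, -1.1] g 20.0 pos [0.488, 0.2534, 0.0788]
```

Request:
drive_tool([
  [0, 0, 0, -0.05, 0, -0.1, 0.5],
  [0, 0, 0, -0.05, 0, -0.2, 0.5],
  [0, 0, 0, -0.05, 0, -0.26, 0.5],
  [0, 0, 0, -0.05, 0, -0.26, 0.5],
])

```text
clock: 23.15
position: [0.4854, 0.2541, 0.0675]
ee_rot: [2.085, 2.173, -0.185]
force: [-0.3, -0.4, -1.2]
width: 0.597
gripper_force: 20.0
```

Request:
drive_tool([
  [0, 0, 0, 0, 0.15, -0.03, 0.5],
  [0, 0, 0, 0, 0.28, -0.055, 0.5],
  [0, 0, 0, 0, 0.4, -0.075, 0.5],
  [0, 0, 0, 0, 0.5, -0.095, 0.5],
  [0, 0, 0, 0, 0.5, -0.095, 0.5],
])

```text
clock: 23.65
position: [0.4855, 0.2751, 0.0637]
ee_rot: [2.084, 2.175, -0.184]
force: [-0.5, -0.1, -1.4]
width: 0.598
gripper_force: 20.0
```

Request:
drive_tool([
  [0, 0, 0, 0, 0.05, -0.01, 0.5],
  [0, 0, 0, 0, 0.08, -0.015, 0.5],
  [0, 0, 0, 0, 0.08, -0.015, 0.5],
])

```text
clock: 23.95
position: [0.4856, 0.2768, 0.0633]
ee_rot: [2.085, 2.173, -0.185]
force: [-0.4, -1.2, -1.0]
width: 0.598
gripper_force: 20.0
```

Request:
drive_tool([
  [0, 0, 0, 0, 0.05, -0.01, 0.5],
  [0, 0, 0, 0, 0.1, -0.015, 0.5],
  [0, 0, 0, 0, 0.1, -0.015, 0.5],
])

```text
clock: 24.25
position: [0.4857, 0.277, 0.063]
ee_rot: [2.086, 2.168, -0.192]
force: [0.2, -12.0, 5.7]
width: 0.598
gripper_force: 20.0
```

Request:
drive_tool([
  [0, 0, 0, 0, -0.06, -0.03, 0.5],
  [0, 0, 0, 0, -0.06, -0.03, 0.65],
  [0, 0, 0, 0, -0.06, -0.03, 0.72],
  [0, 0, 0, 0, -0.06, -0.03, 0.75],
  [0, 0, 0, 0, -0.06, -0.03, 0.75],
])

```text
clock: 24.75
position: [0.4856, 0.2792, 0.0615]
ee_rot: [2.085, 2.174, -0.184]
force: [0.3, -0.1, 0.4]
width: 0.748
gripper_force: 0.0
```

Request:
drive_tool([
  [0, 0, 0, 0, 0.1, 0.5, 0.75],
  [0, 0, 0, 0, 0.2, 1.3, 0.75],
  [0, 0, 0, 0, 0.0, 2.2, 0.75],
  [0, 0, 0, 0, -0.8, 3.0, 0.75],
  [0, 0, 0, 0, -1.5, 3.4, 0.75],
])

```text
clock: 25.25
position: [0.4867, 0.2186, 0.2]
ee_rot: [2.084, 2.173, -0.18]
force: [0.4, -0.7, 1.1]
width: 0.75
gripper_force: 0.0
```

Run:
```python
from h import *
im=snap('wrist','w8.png')
a=[proj(im,floor(x,y,.044)).round(0).tolist() for x,y in((.125,-.0565),(.125,.0005),(.04,-.0565),(.04,.0005))];print(a)
t=snap('top')
for r in redboxes(t,.06,150)[1:]: print(r)
for r in redboxes(t,.022,150)[1:]: print(r)
delta([.421,-.2759,.2],20.9,0)
```

```text
[[353.0, 44.0], [282.0, 44.0], [349.0, 150.0], [285.0, 149.0]]
([418.0, 235.0], 630, [0.4184, -0.269], [0.052, 0.083], 20.6)
([418.0, 235.0], 630, [0.4211, -0.276], [0.054, 0.085], 20.6)
row [1.95, 0.41, 3.76] [-1.654, -12.272, -0.008] w 0.748 t 25.4 F [0.6, 0.2, 0.7] g 0.0 pos [0.4872, 0.215, 0.2003]
```

View pics/w8.png

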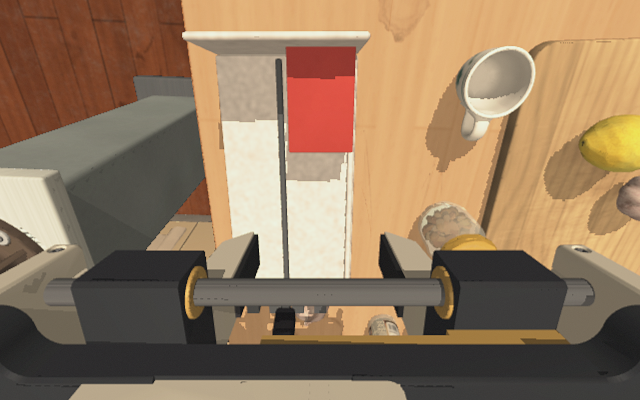

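The second box sits squarely on the first, at (287–354, 47–152). Last is box B at (0.421,-0.276).

Request:
drive_tool([
  [0.4, 0, 0.6, -0.2, -1.1, 0.3, 0.9],
  [0.8, 0.1, 1.2, -0.3, -2.3, 0.3, 0.9],
  [1.2, 0.2, 1.8, -0.5, -3.5, 0.3, 0.9],
  [1.6, 0.3, 2.6, -0.7, -4.7, 0.3, 0.9],
  [1.95, 0.41, 3.4, -0.9, -5.9, 0.3, 0.9],
])

```text
clock: 25.85
position: [0.449, -0.0182, 0.2095]
ee_rot: [-1.808, -2.566, 0.004]
force: [1.7, -0.3, 0.9]
width: 0.899
gripper_force: 0.0
```

Run:
```python
from h import *
delta([.421,-.2759,.1],20.9,0)
```

```text
row [0.01, -0.04, 0.25] [-0.701, -6.443, -2.738] w 0.899 t 25.9 F [1.7, -0.3, 0.9] g 0.0 pos [0.449, -0.0182, 0.2095]
```

Request:
drive_tool([
  [0, 0, 0.1, -0.15, -1.2, 0, 0.9],
  [0, 0, 0.2, -0.3, -2.4, 0, 0.9],
  [0, 0, 0.25, -0.45, -3.6, -0.2, 0.9],
  [0, 0, 0.25, -0.6, -4.8, -0.6, 0.9],
  [0, 0, 0.25, -0.7, -5.9, -1.2, 0.9],
])

```text
clock: 26.35
position: [0.4223, -0.254, 0.1622]
ee_rot: [1.785, 2.584, -0.006]
force: [0.9, 0.8, 1.4]
width: 0.901
gripper_force: 0.0
```

Run:
```python
from h import *
t=snap('top')
for r in redboxes(t,.022,150): print(r)
delta([.421,-.2759,.03],20.9,0)
```

```text
([391.0, 122.0], 452, [0.7545, -0.2151], [0.034, 0.199], 85.5)
([211.0, 212.0], 713, [0.4933, 0.2855], [0.058, 0.095], 3.4)
row [0.08, -0.07, 0.12] [0.064, -0.364, -3.227] w 0.901 t 26.4 F [-0.4, -6.0, -0.6] g 0.0 pos [0.4184, -0.2613, 0.1591]
```

Request:
drive_tool([
  [0, 0, 0, 0, -0.4, -0.8, 0.9],
  [0, 0, 0, 0, -0.4, -1.7, 0.9],
  [0, 0, 0, 0, -0.4, -2.6, 0.9],
  [0, 0, 0, 0, -0.4, -3.2, 0.9],
  [0, 0, 0, 0, -0.4, -3.2, 0.9],
])

```text
clock: 26.9
position: [0.4199, -0.2666, 0.0312]
ee_rot: [-1.782, -2.578, 0.009]
force: [-0.3, 0.6, -0.1]
width: 0.897
gripper_force: 0.0
```

Run:
```python
from h import *
delta([.421,-.2759,.0102],20.9,0)
```

```text
row [0.01, -0.11, 0.04] [0.028, -0.233, -0.524] w 0.897 t 26.9 F [-0.3, 0.6, -0.1] g 0.0 pos [0.4199, -0.2666, 0.0312]
```

Request:
drive_tool([
  [0, 0, 0, 0.03, -0.23, -0.2, 0.9],
  [0, 0, 0, 0.03, -0.23, -0.4, 0.9],
  [0, 0, 0, 0.03, -0.23, -0.52, 0.9],
  [0, 0, 0, 0.03, -0.23, -0.52, 0.75],
])

```text
clock: 27.3
position: [0.4229, -0.2771, 0.0133]
ee_rot: [-1.785, -2.582, 0.007]
force: [0.0, 0.7, 0.6]
width: 0.854
gripper_force: 0.0
```

Request:
drive_tool([
  [0, 0, 0, 0, 0, 0, 0.5],
  [0, 0, 0, 0, 0, 0, 0.5],
  [0, 0, 0, 0, 0, 0, 0.5],
  [0, 0, 0, 0, 0, 0, 0.5],
  [0, 0, 0, 0, 0, 0, 0.5],
], force=20)

```text
clock: 27.8
position: [0.4229, -0.2772, 0.0136]
ee_rot: [-1.785, -2.583, 0.007]
force: [-2.2, 1.1, 5.4]
width: 0.592
gripper_force: 20.0
```

Request:
drive_tool([
  [0, 0, 0, 0, 0, 0.3, 0.5],
  [0, 0, 0, 0, 0, 1.0, 0.5],
  [0, 0, 0, 0, 0.1, 2.2, 0.5],
  [0, 0, 0, 0, 0.5, 3.4, 0.5],
  [0, 0, 0, 0.1, 1.3, 4.5, 0.5],
])

```text
clock: 28.3
position: [0.4258, -0.2299, 0.1919]
ee_rot: [-1.792, -2.58, 0.009]
force: [2.7, 0.4, -0.9]
width: 0.596
gripper_force: 20.0
```

Run:
```python
from h import *
delta(floor(.055,-.0295,.15),1.95,10)
```

```text
row [-1.93, -0.44, -3.68] [1.49, 12.512, -0.219] w 0.596 t 28.3 F [2.7, 0.4, -0.9] g 20.0 pos [0.4258, -0.2299, 0.1919]
```

Request:
drive_tool([
  [0, 0, -0.6, 0.15, 1.1, 0.3, 0.5],
  [0, 0, -1.2, 0.3, 2.3, 0.3, 0.5],
  [0, 0, -1.8, 0.45, 3.5, 0.3, 0.5],
  [0, 0, -2.5, 0.6, 4.7, 0.3, 0.5],
  [0, 0, -3.2, 0.75, 5.9, 0.3, 0.5],
])

```text
clock: 28.8
position: [0.4562, 0.0096, 0.2019]
ee_rot: [-2.13, -2.305, 0.006]
force: [0.8, -1.0, -1.6]
width: 0.595
gripper_force: 20.0
```

Run:
```python
from h import *
delta(floor(.045,-.0295,.12),1.95,10)
```

```text
row [-1.99, -0.16, -0.51] [0.742, 6.147, -1.164] w 0.595 t 28.8 F [0.8, -1.0, -1.6] g 20.0 pos [0.4562, 0.0096, 0.2019]
```

Request:
drive_tool([
  [-0.4, 0, -0.1, 0.15, 1.2, 0, 0.5],
  [-0.8, 0, -0.2, 0.3, 2.4, 0, 0.5],
  [-1.2, -0.1, -0.3, 0.45, 3.6, 0, 0.5],
  [-1.6, -0.1, -0.4, 0.6, 4.8, -0.2, 0.5],
  [-2, -0.16, -0.5, 0.74, 5.7, -0.5, 0.5],
])

```text
clock: 29.3
position: [0.4861, 0.2398, 0.182]
ee_rot: [2.085, 2.17, -0.183]
force: [0.2, -0.3, -0.7]
width: 0.595
gripper_force: 20.0
```

Request:
drive_tool([
  [0, 0, 0, 0, 0.2, -0.3, 0.5],
  [0, 0, 0, 0, 0.2, -0.5, 0.5],
  [0, 0, 0, 0, 0.2, -0.5, 0.5],
])

```text
clock: 29.6
position: [0.4854, 0.2418, 0.1606]
ee_rot: [2.089, 2.166, -0.19]
force: [0.3, -0.6, -1.6]
width: 0.593
gripper_force: 20.0
```

Run:
```python
from h import *
delta(floor(.058,-.0300,.064),1.95,10)
im=snap('wrist','w9.png')
```

```text
row [0.04, -0.04, -0.02] [0.021, 0.42, -1.565] w 0.593 t 29.6 F [0.3, -0.6, -1.6] g 20.0 pos [0.4854, 0.2418, 0.1606]
```

View pics/w9.png

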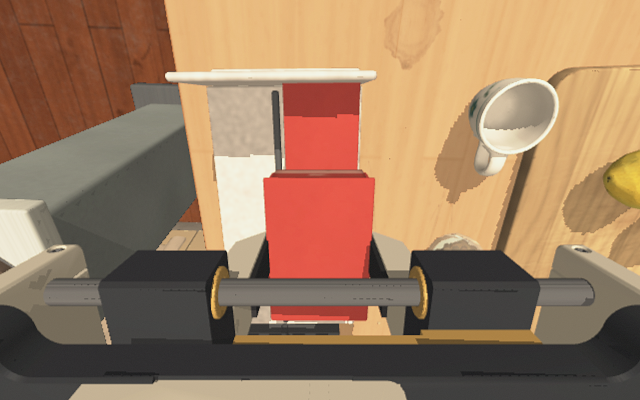

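The pile is ahead at (284–360, 84–172). The held box (265–375) is centred on it.

Request:
drive_tool([
  [0, 0, 0, 0, 0.2, -0.4, 0.5],
  [0, 0, 0, 0, 0.35, -0.9, 0.5],
  [0, 0, 0, 0, 0.35, -1.3, 0.5],
  [0, 0, 0, 0, 0.35, -1.5, 0.5],
  [0, 0, 0, 0, 0.35, -1.5, 0.5],
])

```text
clock: 30.15
position: [0.4857, 0.2569, 0.1003]
ee_rot: [2.09, 2.167, -0.189]
force: [-0.6, 0.0, -0.3]
width: 0.594
gripper_force: 20.0
```

Run:
```python
from h import *
delta(floor(.058,-.0300,.058),1.95,10)
```

```text
row [0.03, -0.03, -0.02] [0.015, 0.018, -0.207] w 0.594 t 30.1 F [-0.6, 0.0, -0.3] g 20.0 pos [0.4857, 0.2569, 0.1003]
```

Request:
drive_tool([
  [0, 0, 0, 0, 0, -0.08, 0.5],
  [0, 0, 0, 0, 0, -0.14, 0.5],
  [0, 0, 0, 0, 0, -0.17, 0.5],
  [0, 0, 0, 0, 0, -0.17, 0.5],
])

```text
clock: 30.55
position: [0.4862, 0.2579, 0.0945]
ee_rot: [2.088, 2.168, -0.186]
force: [-0.8, -0.3, -1.3]
width: 0.598
gripper_force: 20.0
```

Request:
drive_tool([
  [0, 0, 0, -0.005, 0.15, -0.06, 0.5],
  [0, 0, 0, -0.01, 0.28, -0.085, 0.5],
  [0, 0, 0, -0.01, 0.4, -0.105, 0.5],
  [0, 0, 0, -0.01, 0.5, -0.125, 0.5],
  [0, 0, 0, -0.01, 0.5, -0.125, 0.5],
])

```text
clock: 31.05
position: [0.4856, 0.2788, 0.0891]
ee_rot: [2.087, 2.17, -0.186]
force: [0.4, -1.1, -1.8]
width: 0.594
gripper_force: 20.0
```

Request:
drive_tool([
  [0, 0, 0, 0, 0.05, -0.01, 0.5],
  [0, 0, 0, 0, 0.1, -0.015, 0.5],
  [0, 0, 0, 0, 0.1, -0.015, 0.5],
])

```text
clock: 31.35
position: [0.4858, 0.28, 0.0888]
ee_rot: [2.088, 2.166, -0.189]
force: [-0.1, -4.7, 0.3]
width: 0.593
gripper_force: 20.0
```

Request:
drive_tool([
  [0, 0, 0, 0, 0.05, -0.02, 0.5],
  [0, 0, 0, 0, 0.08, -0.03, 0.5],
  [0, 0, 0, 0, 0.08, -0.03, 0.5],
])

```text
clock: 31.65
position: [0.4859, 0.2802, 0.0879]
ee_rot: [2.089, 2.162, -0.194]
force: [-0.4, -12.7, 5.9]
width: 0.598
gripper_force: 20.0
```

Request:
drive_tool([
  [0, 0, 0, 0, -0.07, -0.02, 0.5],
  [0, 0, 0, 0, -0.07, -0.02, 0.65],
  [0, 0, 0, 0, -0.07, -0.02, 0.72],
  [0, 0, 0, 0, -0.07, -0.02, 0.75],
  [0, 0, 0, 0, -0.07, -0.02, 0.75],
])

```text
clock: 32.15
position: [0.4857, 0.2825, 0.0867]
ee_rot: [2.088, 2.169, -0.186]
force: [-0.2, -0.3, 0.8]
width: 0.747
gripper_force: 0.0
```

Request:
drive_tool([
  [0, 0, 0, 0, 0.1, 0.5, 0.75],
  [0, 0, 0, 0, 0.2, 1.3, 0.75],
  [0, 0, 0, 0, 0.0, 2.2, 0.75],
  [0, 0, 0, 0, -0.8, 3.0, 0.75],
  [0, 0, 0, 0, -2.0, 3.3, 0.75],
])

```text
clock: 32.65
position: [0.4871, 0.2044, 0.2213]
ee_rot: [2.083, 2.172, -0.179]
force: [1.6, -0.3, 0.6]
width: 0.748
gripper_force: 0.0
```

Request:
drive_tool([
  [0, 0, 0, 0, -0.9, 0, 0.75],
  [0, 0, 0, 0, -0.9, 0, 0.75],
])

```text
clock: 32.85
position: [0.4859, 0.1604, 0.2199]
ee_rot: [2.096, 2.16, -0.186]
force: [-0.1, -0.1, 0.4]
width: 0.75
gripper_force: 0.0
```

Run:
```python
from h import *
a=snap('wrist')['pixels'][:260,180:460]; b=snap('scene')['pixels'][170:270,180:320]; c=snap('top')['pixels'][185:265,180:310]
st()
a=cv2.resize(a,(400,371)); b=cv2.resize(b,(400,286),interpolation=cv2.INTER_CUBIC); c=cv2.resize(c,(400,246),interpolation=cv2.INTER_CUBIC)
o=np.zeros((540,800,3),np.uint8); o[:371,:400]=a; o[:286,400:]=b; o[290:536,400:]=c
cv2.imwrite('pics/fin.png',o[:,:,::-1])
```

```text
{'clock': 33.0, 'position': [0.486, 0.167, 0.219], 'ee_rot': [2.088, 2.169, -0.185], 'force': [0.545, -0.016, 0.0], 'width': 0.747, 'gripper_force': 0.0}
```

View pics/fin.png

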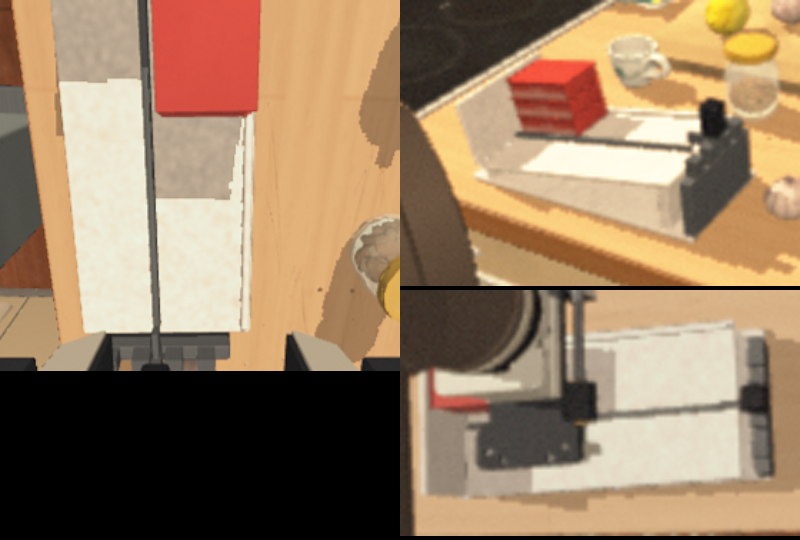

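The composite shows three boxes in one square pile against the stop. The guide knob is in the middle notch with the rail on the floor, and the garlic is on the worktop by the comb. No boxes are left on the worktop, so I'm handing in.

Run:
```python
from h import *
im=snap('scene'); p=im['pixels'].astype(int); m=p.max(2)<40; m[:,:280]=0; m[:,315:]=0; m[:195]=0; m[225:]=0
for s,c,_ in blobs(m,20): print('knob blob',s,c.round(1))
print(proj(im,tray(-.141,.007,.112)),proj(im,tray(-.141,.007,.130)))
print(arm.sign_off())
```

```text
knob blob [286 206   8  12  64] [289.2 212. ]
[289.17107924 210.36012689] [288.75147315 204.81225858]
the job is handed in; nothing more can be done
None
```

I've handed the job in: the garlic is on the worktop beside the tray, the guide is down in the middle notch, and all three red boxes are in the lane in one square pile against the back stop; no verdict came back.

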